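# Back off the ball indexing stand by one notch

### The job

The wheel of the ball indexing stand has been turned one notch too far. With a fingertip gently lift the pawl out of the teeth and throw it right over so that it stays up, push the wheel back by one notch (the way the pawl was blocking, by one of the wheel's posts), then tip the pawl back so that it drops fully home in the next notch. Only push with the fingers: do not clamp the parts, force nothing, and leave the other things on the bench where they are.

Things in the scene. Friction and masses are not known exactly. Their poses are not given: they have to be found in the camera images.
- index_base: Fixed steel stand, plate 270 x 280 x 12 mm. Origin: on the bench top under the wheel's vertical axis; z up. All that follows is in its axes: the pawl is on its +x side, pivot towards +y, nose towards -y. Two dark cheeks (9 mm thick, 30 mm along y, tops 90 mm above the bench, 34 mm apart) flank the pivot; a rest 26 mm wide, 70 mm high stands 51 mm beyond the pivot towards +y.
- index_wheel (a joint): Turn of the wheel about the stand's vertical axis, rad. Positive = anticlockwise from above = back, the way the pawl blocks. One notch = 0.628. In the first notch, home, the pawl lets it play from -0.08 to +0.12, in the next one back from 0.55 to 0.75; a pawl coming down drops into that one with the wheel at 0.52 to 0.69 (best 0.61), beyond that it lands on a tooth. Starts at -0.06 to 0.05. Stiff, stays where it is left.
- wheel_top (a point): Point on the wheel's axis, 40 mm above the bench, at the level of the disc's top. The aluminium disc is 232 mm in diameter; ten saw teeth 14 mm high stand on its rim (82 to 114 mm from the axis), their steep faces towards +y at the pawl. A boss 44 mm in diameter, 12 mm high is in the middle. Forward the wheel can ratchet under the pawl.
- post_near (a point): Centre of the top of one of the wheel's three upright ball-support posts, 22 mm in diameter (rubber cap 24 mm), 55 mm from the wheel's axis, top 106 mm above the bench, foot on the disc. At wheel angle 0 it stands on the stand's -x side, opposite the pawl; it turns with the wheel. Pushing it takes about 4 to 8 N.
- post_left (a point): The same for the post at 60 deg from the stand's +x axis towards +y, at wheel angle 0.
- post_right (a point): The same for the post at 60 deg from the stand's +x axis towards -y, at wheel angle 0.
- pawl (a joint): Turn of the steel pawl (about 140 g) on its level pivot (along the stand's x), rad. 0 = home, nose down in a notch; grows as the nose rises and goes over towards +y, to a stop at 2.0. Above 0.25 the nose clears the teeth. Below about 1.4 it falls home by its weight, above about 1.7 it falls to the stop and stays; between, it balances. Lifting takes 1 to 2 N at the tab.
- pawl_hinge (a point): Middle of the pawl's pivot, 75 mm above the bench, at x 98, y 80 mm in the stand's axes. It does not move.
- pawl_tab (a point): Middle of the top edge of the thumb tab, a plate 28 mm wide (along the pivot), 6 mm thick, rising 50 mm from the pawl's arm. Pawl home: 35 mm from the pivot towards the nose (-y), 50 mm above it. Its face on the nose side is free to be pushed up and over towards +y. Pawl thrown over: the tab lies low on the +y side, its top edge about 60 mm from the pivot.
- pawl_nose (a point): Underside of the nose, 14 mm wide along the pivot, 10 mm thick. Pawl home: 80 mm from the pivot towards -y and 34.5 mm below it. The arm from pivot to nose is 18 mm wide, 9 mm thick. Thrown over, the arm stands nearly upright with the nose on top, about 85 mm above the pivot, and can be pushed back towards -y from behind, well above the tab.
- cleaner: Bystander: white bottle, 68 mm in diameter, 190 mm tall. Origin at its foot.
- screwdriver: Bystander: black-handled screwdriver lying on the bench to the right of the stand, 200 mm long.
- slug_a: Bystander: thumb slug, upright cylinder 32 mm in diameter, 45 mm tall, beside the stand. Origin at its foot.
- slug_b: Bystander: another such slug on the stand's other side.
- gauge: Bystander: blue arch-shaped pitch gauge, 120 x 28 mm, 80 mm tall. Origin at its foot.
- pencil: Bystander: yellow pencil 170 mm long lying on the bench.

How it is judged:
By the outcome, as a careful person would: the job done as asked, in the order asked, and still so for the second after the job is handed in, with the robot touching nothing.
It also fails if it takes over 69 s, if anything falls off the work surface, if the arm or the gripper's body presses on something with over 40 N, if the wrist force passes 120 N, or if a joint passes its speed limit or range.

### The arm

A 6-joint arm with a two-finger parallel gripper is mounted at the origin on the work surface. World frame = base frame: x ahead of the robot, y to its left, z up, the work surface at z = 0. Lengths are in mm, angles in degrees, forces in N, time in s.
With the tool pointing down it reaches from about 300 to 850 mm from the base axis. Payload 4.2 kg.
Tool frame: the origin (TCP) lies at the very end of the fingers, on their centre line; the grasp point (between the pads) lies 19 mm behind it; z points along the fingers, y is the line along which they close (so a half turn about z gives the same grasp; the last joint's range is limited). The gripper opens to 91 mm and grips with 3 to 60 N. Pads are 32 mm wide; open, the fingers measure 118 mm over their backs; the gripper's body (76 mm by 178 mm) begins 60 mm behind the grasp point.
Start: joints at [-72.135, 18.312, 89.639, -0, 72.044, -1.146], TCP at [187.307, -543.654, 213.976] pointing down, gripper open.
Joint ranges: [-177.97, 177.97], [-48.28, 115.42], [12.27, 149.76], [-77.06, 257.06], [2.81, 150.46], [-146.56, 146.56]. Speed limits (degrees/s): [147.25, 147.25, 180, 180, 180, 180].

### API

Orientations are given as [roll, pitch, yaw] about the fixed x, y, z axes, in that order (R = Rz(yaw) Ry(pitch) Rx(roll)).
In Python, from workcell import env gives the robot as it stands.
- The arm moves only by the shell command python3 -m pendant 'ROWS' [FORCE]. ROWS is a JSON object of lists of equal length, an entry for each row: "translation": the shift along the tool's x, y, z in mm, a list of three; "roll": the turn about the tool's z in rad; "hand": the closure in counts, from 0 (fully open) to 255 (shut). In form: {"translation": [[dx, dy, dz], ...], "roll": [roll, ...], "hand": [hand, ...]}. A call has exactly 8 rows; each row shifts and turns the commanded pose from where the row before left it, along the tool's axes as they then stand; what a row does not reach is not made up. A row lasts 1/12 s, in which the tool goes at most 41.7 mm and 7.16 degrees, less where a joint would pass 70% of its speed; a pose out of reach is approached as far as the arm can. A call with a gripper value outside its range is refused whole. The fingers move at their own pace and stop on an object; FORCE is the grip in N (left out, the last holds). Time passes only in rows, so rows that do not move let the fingers close, or fill a call up. It gives the time, the measured TCP pose, the force, the opening and the grip force at its end, in the units of the state.
- env.state(): the state, without advancing time (a new reading comes with each control period).
- env.grab_frame(name): name is "side" or "top" or "wrist"; returns a dict with "frame" (400x640x3 uint8, red, green, blue), "z_map" (400x640 float32, mm along the optical axis (not along the pixel's ray), 0 where there is no reading), "fx", "fy", "cx", "cy" (pixels), "pose" (4x4, takes a point from camera to world coordinates). Camera axes: x right, y down, z forward; pixel columns grow to the right and rows downward; lengths in mm; the calibration is good to about 2 mm. The wrist camera is an equidistant fisheye: a pixel r from the principal point sees the ray r / f radians off the axis. A picture is of the moment at which its call begins.
- env.job_done(): hands the job in; it is judged then, once.
Trained networks look in a picture, given as the dict that the camera call returned (one of the last four; its "shot" number tells which), for a name from the list of things; names that differ only in an ending like _2 or _b are one class to them, and where a whole thing is asked for, a point or a joint stands for the part that bears it (a point fixed in the world has none). Each returns a list of dicts, best first, with "score" (0 to 1); they miss things now and then, are a little off and sometimes report something else, mostly with a low value. They report only what shows in the picture. A call takes as long as a camera call.
- env.recognise(picture, label): "rect" ([centre column, centre row, width, height] in pixels, round what is visible of it).
- env.regions_of(picture, label): "pixels" (400x640 bool, what is visible of it) and "rect" ([centre column, centre row, width, height] in pixels, round what is visible of it).
The state is a dict: "time_s": time; "qpos": joint angles; "qvel": joint speeds; "effort": joint torques, N m; "ee_pos": TCP position; "ee_rot": TCP orientation; "force": force on the tool from outside, world axes, zero at the start; "torque": the same for the moment, N m; "gripper_width": finger opening in mm; "gripper_force": force on a finger pad.
Only numpy, scipy, OpenCV 4.12 (cv2) and the standard library are available. Lean on these libraries where they do the work, as an engineer would, in place of code of your own. Each camera call takes 0.05 s, during which the arm holds its last target. There are 200 camera calls.

## Working session

There is one attempt and no reset: what is moved stays moved. The work goes in short steps, Python scripts to look and compute and a shell command to move; the robot and the scene stay as the last step left them, time stands still between calls to the robot, and variables do not carry over. Pictures are saved under pics/ and viewed, at most 10 in all, crops included, and the job is handed in when it is done.

```bash
mkdir -p pics; ls; cat > h.py <<'E'
import numpy as np, cv2
from workcell import env
def world(p,u,v,z=None):
    z=p["z_map"][int(round(v)),int(round(u))] if z is None else z
    c=np.array([(u-p["cx"])/p["fx"]*z,(v-p["cy"])/p["fy"]*z,z,1]); return (p["pose"]@c)[:3]
def cloud(p,m):
    v,u=np.nonzero(m&(p["z_map"]>0)); z=p["z_map"][v,u]
    c=np.stack([(u-p["cx"])/p["fx"]*z,(v-p["cy"])/p["fy"]*z,z,np.ones_like(z)]); return (p["pose"]@c)[:3].T
def save(p,n): cv2.imwrite("pics/"+n+".png",p["frame"][:,:,::-1])
E
python3 - <<'E'
from h import *
np.set_printoptions(precision=1,suppress=True)
print(env.state())
for cam in ["top","side"]:
    p=env.grab_frame(cam); save(p,cam+"0"); print(cam,p["fx"],p["cx"],p["cy"],p["pose"])
    for n in ["index_base","index_wheel","post_near","pawl","pawl_hinge","pawl_tab","pawl_nose","wheel_top","cleaner","screwdriver","slug_a","gauge","pencil"]:
        r=env.regions_of(p,n)
        for d in r[:3]:
            c=cloud(p,d["pixels"]); 
            if len(c): print(n,round(d["score"],2),np.round(d["rect"]),np.median(c,0),np.percentile(c,2,axis=0),np.percentile(c,98,axis=0))
E
```

```text
pics
{'time_s': 0.0, 'qpos': array([-72.1,  18.4,  89.7,  -0. ,  72. ,  -1.1]), 'qvel': array([-0.1, -0. , -0.1, -0.1, -0. ,  0.1]), 'effort': array([  0. , -41.2, -23.2,   0.1,   0. ,  -0. ]), 'ee_pos': array([ 187.2, -543.2,  213.1]), 'ee_rot': array([-179.9,   -0. ,   19. ]), 'force': array([-0.6,  0.2, -0.4]), 'torque': array([-0., -0.,  0.]), 'gripper_force': 0.0, 'gripper_width': 91.29800472269575}
top 430.14712332445185 317.47944556360716 197.74225337589175 [[   0.    -1.     0.1  313.1]
 [  -1.    -0.    -0.    -1.3]
 [   0.    -0.1   -1.  1375.2]
 [   0.     0.     0.     1. ]]
index_base 0.89 [338. 177. 102.  98.] [578.2 -76.3  38.7] [ 450.4 -216.8    6.8] [714.1  59.8 104.1]
index_base 0.45 [342. 176.  79.  73.] [570.  -88.6  41.3] [ 467.9 -192.5   31. ] [669.6  18.  105.4]
index_base 0.19 [424. 162.  15.  58.] [ 588.2 -349.7   21.9] [ 537.2 -366.4   10.9] [ 722.  -340.7   29.9]
index_wheel 0.63 [343. 178.  74.  74.] [570.6 -86.9  41.4] [ 470.2 -191.1   34.2] [669.4  17.4 105.6]
post_near 0.91 [341. 175.  78.  74.] [570.7 -86.8  41.3] [ 470.2 -192.3   33.4] [669.9  20.8 10
[... 3138 characters left out ...]
4 125.8]
cleaner 0.68 [249. 368.  39.  64.] [466.2 455.3 123.9] [444.5 420.9  14.6] [502.8 475.7 191.1]
cleaner 0.4 [304. 184.  83.  67.] [560.7 -69.1  41.5] [ 461.5 -190.2   26. ] [659.3  25.2 105. ]
screwdriver 0.66 [313. 127.  63.  18.] [ 596.4 -348.8   16.2] [ 531.7 -373.4   -2.6] [ 723.9 -339.9   27.5]
slug_a 0.73 [333. 147.  14.  22.] [ 531.  -247.9   31.8] [ 519.9 -291.6   -1.3] [ 547.4 -240.5   48.6]
slug_a 0.57 [267. 240.  14.  21.] [587.1 118.   38.3] [576.5  97.6   2.6] [603.5 127.1  47.6]
gauge 0.83 [328. 103.  35.  22.] [ 607.7 -437.9   10.1] [ 560.1 -461.5    0.5] [ 662.  -409.1   76.9]
pencil 0.8 [325. 351.  74.  36.] [370.2 330.5   7.4] [294.1 315.3   1.5] [452.1 344.2  11.1]
```

```bash
python3 - <<'E'
from h import *
np.set_printoptions(precision=1,suppress=True)
ims=[]
for cam,(u0,v0,w,h) in {"top":(275,115,130,125),"side":(220,135,150,125)}.items():
    p=env.grab_frame(cam); ims.append(cv2.resize(p["frame"][v0:v0+h,u0:u0+w],None,fx=[3.0,2.6][cam=="side"],fy=[3.0,2.6][cam=="side"],interpolation=cv2.INTER_CUBIC))
    c=cloud(p,p["z_map"]>0); m=(abs(c[:,0]-575)<170)&(abs(c[:,1]+75)<170); c=c[m]
    print(cam,"bench z",np.median(c[c[:,2]<5][:,2]))
    pl=c[(abs(c[:,2]-12)<4)][:,:2].astype(np.float32); print("plate",len(pl),cv2.minAreaRect(pl), pl.min(0),pl.max(0))
    d=c[(abs(c[:,2]-40)<3)]; d=d[np.hypot(d[:,0]-570,d[:,1]+87)<125]; print("disc",len(d),cv2.minEnclosingCircle(d[:,:2].astype(np.float32)),np.median(d,0))
    hi=c[(c[:,2]>98)&(c[:,2]<112)]
    lab=cv2.partition(hi[:,:2].astype(np.float32)) if 0 else None
    from scipy.cluster.hierarchy import fcluster,linkage
    k=fcluster(linkage(hi[:,:2]),12,'distance')
    for i in range(1,k.max()+1):
        q=hi[k==i]; print("hi",len(q),q.mean(0),(q.min(0)+q.max(0))/2,np.ptp(q,0))
    q=c[c[:,2]>112]; print("tab",len(q),q.min(0),q.max(0),q.mean(0))
H=max(i.shape[0] for i in ims); ims=[cv2.copyMakeBorder(i,0,H-i.shape[0],0,0,0) for i in ims]
cv2.imwrite("pics/a.png",np.hstack(ims)[:,:,::-1]); print(np.hstack(ims).shape)
E
```

```text
top bench z -0.17750217763796172
plate 2147 ((574.6585693359375, -80.54730224609375), (329.3923034667969, 321.0447998046875), 86.89837646484375) [ 409.1 -243.4] [740.9  80.7]
disc 2193 ((574.8887939453125, -86.9662094116211), 122.40911865234375) [567.4 -89.7  40. ]
hi 52 [ 593.6 -137.7  105.4] [ 593.7 -137.7  104. ] [22.4 21.9 11. ]
hi 48 [520.7 -77.2 105.5] [520.8 -78.  105.1] [19.4 21.3 12.4]
hi 49 [609.7 -44.1 106.2] [609.8 -44.  105. ] [21.4 21.4 11.4]
hi 6 [675.7 -53.3 106.2] [677.2 -52.4 105.7] [22.9  3.2 11.9]
tab 25 [665.  -61.8 112.9] [690.2 -53.2 131.8] [677.6 -57.7 123.7]
side bench z 0.11003436850569415
plate 2447 ((578.5603637695312, -94.04373168945312), (314.6507873535156, 272.27880859375), 79.95724487304688) [ 426.4 -245. ] [735.7  81. ]
disc 2391 ((568.5565795898438, -86.67921447753906), 123.80311584472656) [561.9 -70.   40.2]
hi 62 [515.1 -75.8 105.3] [515.1 -77.2 104.4] [23.6 23.9 12.7]
hi 56 [ 588.2 -136.6  104.6] [ 588.5 -138.   103.9] [23.1 24.9 10.8]
hi 43 [673.6 -54.4 105.3] [675.4 -55.  105.1] [29.3 10.2 13.7]
hi 63 [604.1 -43.2 104.5] [604.6 -44.3 104.1] [21.8 24.2 11.5]
tab 53 [661.1 -65.9 112.2] [688.  -52.6 127.7] [674.3 -57.7 120.3]
(375, 780, 3)
```

View pics/a.png

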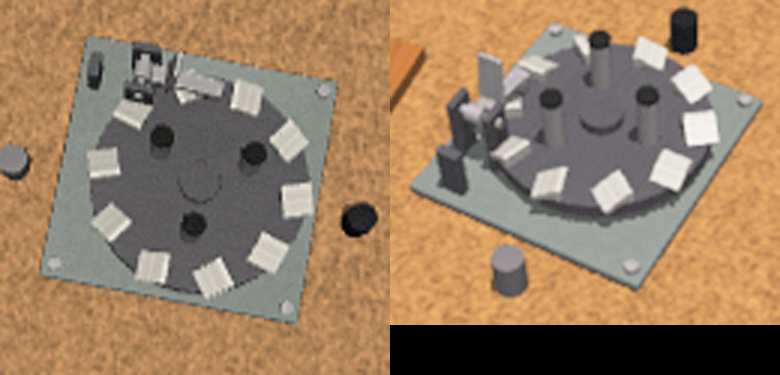

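The top view (left half) shows the stand turned about -11° in yaw. The pawl, cheeks and rest are on the far (+x) side, at crop (180,75), (147,72) and (95,70), and the three posts are clearly visible. The two cameras differ by about 5 mm in x, so I'll calibrate against the gripper when it's close.

```bash
python3 -m pendant '{"translation":[[0,0,0],[0,0,0],[0,0,0],[0,0,0],[0,0,0],[0,0,0],[0,0,0],[0,0,0]],"roll":[0.1,0.1,0.1,0.1,0.12,0,0,0],"hand":[255,255,255,255,255,255,255,255]}' 10
python3 - <<'E'
from h import *
np.set_printoptions(precision=1,suppress=True)
for cam in ["top","side"]:
    p=env.grab_frame(cam)
    if cam=="top":
        for u,v in [(383,145),(371.3,217.7),(293,202.7)]: print(world(p,u,v))
    c=cloud(p,p["z_map"]>0)
    # plate by strict height, inside
    m=(abs(c[:,2]-12)<2.5)&(abs(c[:,0]-572)<158)&(abs(c[:,1]+78)<158); q=c[m][:,:2]
    # rotate search: yaw maximizing the count within a 270x280 rectangle
    best=max(((np.sum((abs((q-[cx,cy])@[np.cos(a),np.sin(a)])<135)&(abs((q-[cx,cy])@[-np.sin(a),np.cos(a)])<140)),np.degrees(a),cx,cy) for a in np.radians(np.arange(-14,-6,.5)) for cx in range(566,592,2) for cy in range(-92,-64,2)),key=lambda t:t[0]); print(cam,len(q),best)
    t=c[(c[:,2]>195)&(c[:,2]<320)&(np.hypot(c[:,0]-187,c[:,1]+543)<60)]
    if len(t): print("tool",len(t),t.min(0),t.max(0),np.median(t,0))
print(env.state()["ee_pos"],env.state()["ee_rot"])
E
```

```text
time_s: 2.17
ee_pos: [187.3, -543.6, 214.0]
ee_rot: [180.0, -0.0, -10.6]
force: [-0.8, -0.5, 0.3]
gripper_width: 40.7
gripper_force: 0.0
[ 682.8 -223.7   16.2]
[ 444.2 -184.2   22.4]
[488.   64.2  21. ]
top 1494 (np.int64(1488), np.float64(-9.5), 586, -78)
tool 99 [ 160.6 -536.1  298.8] [ 233.7 -488.8  319.9] [ 224.1 -508.1  314.3]
side 1975 (np.int64(1966), np.float64(-9.5), 580, -78)
tool 191 [ 172.4 -574.5  211.8] [ 224.3 -506.   317.3] [ 190.9 -514.6  240.6]
[ 187.3 -543.6  214. ] [180.    0.  -10.7]
```

```bash
for i in 1; do python3 -m pendant '{"translation":[[24.4,-33.2,0],[24.4,-33.2,0],[24.4,-33.2,0],[24.4,-33.2,0],[24.4,-33.2,0],[24.4,-33.2,0],[24.4,-33.2,0],[24.4,-33.2,0]],"roll":[0,0,0,0,0,0,0,0],"hand":[255,255,255,255,255,255,255,255]}'; python3 -m pendant '{"translation":[[24.4,-33.2,0],[24.4,-33.2,0],[24.4,-33.2,0],[24.4,-33.2,0],[24.4,-33.2,0],[24.4,-33.2,0],[24.4,-33.2,0],[24.4,-33.2,0]],"roll":[0,0,0,0,0,0,0,0],"hand":[255,255,255,255,255,255,255,255]}'; done
python3 - <<'E'
from h import *
np.set_printoptions(precision=1,suppress=True)
s=env.state(); print(s["ee_pos"],s["ee_rot"],s["gripper_width"])
p=env.grab_frame("side"); c=cloud(p,p["z_map"]>0)
e=s["ee_pos"]
for lo in (212,225,240,255):
    t=c[(c[:,2]>lo)&(c[:,2]<lo+15)&(np.hypot(c[:,0]-e[0],c[:,1]-e[1])<60)]
    if len(t): print(lo,len(t),t.min(0),t.max(0),np.median(t,0))
w=env.grab_frame("wrist"); save(p,"s1"); print(w["fx"],w["pose"])
cv2.imwrite("pics/b.png",np.hstack([cv2.resize(p["frame"][100:260,200:400],(400,320)),cv2.resize(w["frame"],(400,250))[:,:] if 0 else cv2.copyMakeBorder(cv2.resize(w["frame"],(400,250)),0,70,0,0,0)])[:,:,::-1])
E
```

```text
time_s: 2.93
ee_pos: [429.9, -317.7, 214.2]
ee_rot: [180.0, -0.0, -10.7]
force: [-0.2, -1.4, 0.3]
gripper_width: 0.6
gripper_force: 0.0
time_s: 3.6
ee_pos: [671.4, -93.2, 214.0]
ee_rot: [180.0, -0.0, -10.7]
force: [1.2, -0.3, -0.1]
gripper_width: 0.1
gripper_force: 0.0
[671.4 -93.2 214. ] [180.   -0.  -10.7] 0.1485614505331382
212 44 [649.4 -97.3 214. ] [685.2 -77.7 226.9] [659.4 -84.1 221.8]
225 74 [ 647.4 -101.3  225.1] [688.3 -77.4 239.8] [660.9 -82.9 232.1]
240 71 [649.1 -98.8 240.1] [685.4 -76.  254.6] [660.2 -81.4 248. ]
255 62 [ 648.  -100.5  255. ] [683.7 -74.  269.5] [653.5 -81.2 262.4]
309.70691628693146 [[  -0.2   -1.    -0.2  744.5]
 [  -1.     0.2    0.1 -100.6]
 [  -0.     0.2   -1.   384.6]
 [   0.     0.     0.     1. ]]
```

View pics/b.png

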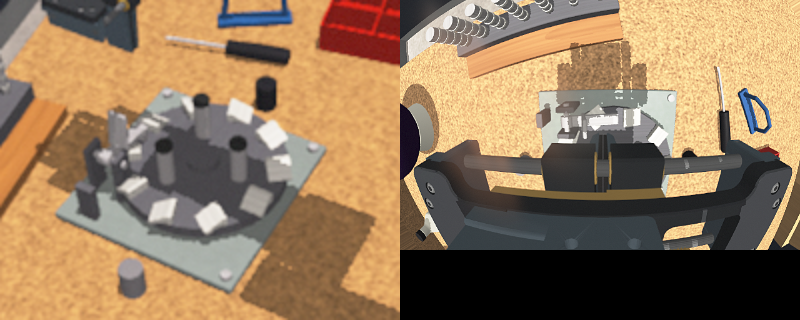

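Side crop: the stand with its pawl at about crop (115,130), and the gripper above the scene's upper left. The wrist view confirms the closed fingers are over the pawl. The averaged calibration fits the tool, so I'm lowering beside the tab.

```bash
python3 -m pendant '{"translation":[[0,0,33],[0,0,33],[0,0,31],[0,0,0],[0,-3.5,0],[0,-3.5,0],[0,-3,0],[0,0,0]],"roll":[0,0,0,0,0,0,0,0],"hand":[255,255,255,255,255,255,255,255]}'
python3 - <<'E'
from h import *
np.set_printoptions(precision=1,suppress=True)
s=env.state(); print(s["ee_pos"],s["force"])
p=env.grab_frame("side"); cv2.imwrite("pics/c.png",cv2.resize(p["frame"][100:240,200:360],(640,560),interpolation=cv2.INTER_CUBIC)[:,:,::-1])
E
```

```text
time_s: 4.37
ee_pos: [673.6, -84.6, 119.6]
ee_rot: [-180.0, -0.3, -10.7]
force: [-0.7, 0.6, 0.7]
gripper_width: 0.5
gripper_force: 0.0
[673.6 -84.6 119.6] [-0.7  0.6  0.7]
```

View pics/c.png

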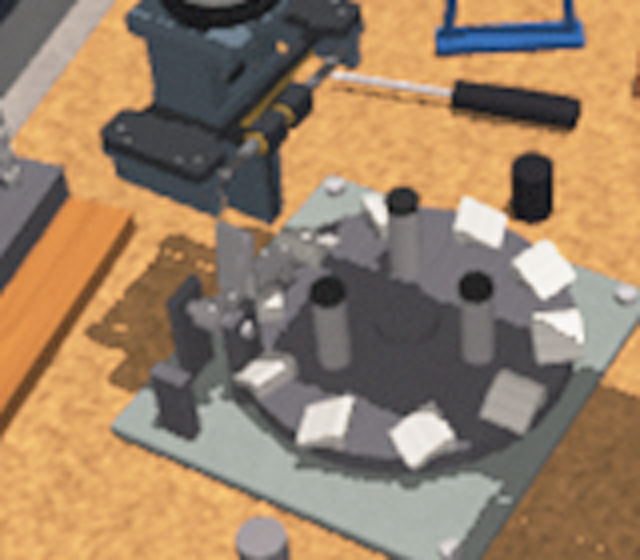

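Side view: the fingertips are just behind (nose side of) the tab at about (235,215), and all is clear. I'm pushing it up along its arc.

```bash
python3 -m pendant '{"translation":[[0,-4,0],[0,-4,0],[0,-3,0],[0,-4,-2.8],[0,-4,-2.8],[0,-4,-2.8],[0,-4.6,-1.7],[0,-4.6,-1.7]],"roll":[0,0,0,0,0,0,0,0],"hand":[255,255,255,255,255,255,255,255]}'
python3 - <<'E'
from h import *
np.set_printoptions(precision=1,suppress=True)
p=env.grab_frame("side"); c=cloud(p,p["z_map"]>0)
d=(c[:,:2]-[569.2,-85.8]); a=np.radians(-9.6); sx=d@[np.cos(a),np.sin(a)]; sy=d@[-np.sin(a),np.cos(a)]
cv2.imwrite("pics/d.png",cv2.resize(p["frame"][100:240,200:360],(480,420),interpolation=cv2.INTER_CUBIC)[:,:,::-1])
E
```

```text
time_s: 5.08
ee_pos: [678.1, -53.1, 129.2]
ee_rot: [180.0, 0.0, -10.8]
force: [-0.6, -1.0, -0.0]
gripper_width: 0.5
gripper_force: 0.5
```

View pics/d.png

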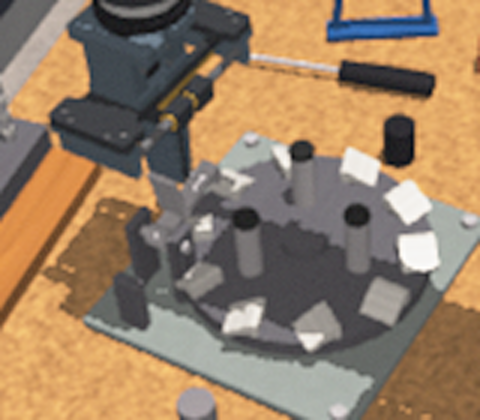

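The tab at (170,195) is now leaning and the nose at (205,175) is rising. I'll continue along the arc.

```bash
python3 -m pendant '{"translation":[[0,-4.6,-1.2],[0,-4.9,-0.4],[0,-4.9,-0.4],[0,-4.9,-0.4],[0,-4.9,0.9],[0,-4.9,0.9],[0,-4.9,0.9],[0,-4.4,2.1]],"roll":[0,0,0,0,0,0,0,0],"hand":[255,255,255,255,255,255,255,255]}'
python3 -m pendant '{"translation":[[0,-4.4,2.1],[0,-4.4,2.1],[0,-3.8,3.2],[0,-3.8,3.2],[0,-3.8,3.2],[0,-3,4],[0,-3,4],[0,0,0]],"roll":[0,0,0,0,0,0,0,0],"hand":[255,255,255,255,255,255,255,255]}'
python3 - <<'E'
from h import *
p=env.grab_frame("side")
cv2.imwrite("pics/e.png",cv2.resize(p["frame"][100:240,200:360],(480,420),interpolation=cv2.INTER_CUBIC)[:,:,::-1])
E
```

```text
time_s: 5.8
ee_pos: [685.6, -14.9, 126.4]
ee_rot: [-180.0, -0.0, -10.8]
force: [-0.4, -0.5, 2.1]
gripper_width: 0.6
gripper_force: 0.7
time_s: 6.47
ee_pos: [689.5, 10.6, 103.1]
ee_rot: [180.0, 0.1, -10.8]
force: [0.4, -0.1, -0.9]
gripper_width: 0.5
gripper_force: 0.0
```

View pics/e.png

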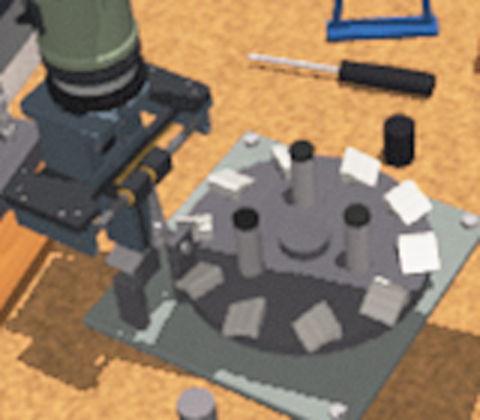

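The pawl is thrown over: the arm stands upright at (155,215) and the tab is down on the rest side. I'm retreating upward and going to post_near.

```bash
python3 -m pendant '{"translation":[[0,-3,-5],[0,-3,-10],[0,0,-33],[0,0,-33],[0,0,-34],[0,0,0],[-29.5,16.8,0],[-29.5,16.8,0]],"roll":[0,0,0,0,0,0,0,0],"hand":[255,255,255,255,255,255,255,255]}'
python3 -m pendant '{"translation":[[-29.5,16.8,0],[-29.5,16.8,0],[-29.3,16.8,0],[0,0,0],[0,0,30],[0,0,0],[0,0,0],[0,0,0]],"roll":[0,0,0,0,0,0,0,0],"hand":[255,255,255,255,255,255,255,255]}'
python3 - <<'E'
from h import *
from scipy.cluster.hierarchy import fcluster,linkage
np.set_printoptions(precision=1,suppress=True)
print(env.state()["ee_pos"])
p=env.grab_frame("side"); c=cloud(p,p["z_map"]>0)
cv2.imwrite("pics/f.png",cv2.resize(p["frame"][100:240,200:360],(480,420),interpolation=cv2.INTER_CUBIC)[:,:,::-1])
m=(abs(c[:,0]-575)<150)&(abs(c[:,1]+75)<150)&(c[:,2]>98)&(c[:,2]<112); hi=c[m]; k=fcluster(linkage(hi[:,:2]),10,'distance')
for i in range(1,k.max()+1):
    q=hi[k==i]; print("hi",len(q),q.mean(0)+[3.5,-.5,0],np.ptp(q,0))
E
```

```text
time_s: 7.18
ee_pos: [627.7, -5.8, 220.6]
ee_rot: [-180.0, -0.2, -10.7]
force: [-0.5, -0.0, 0.1]
gripper_width: 0.4
gripper_force: 0.0
time_s: 7.85
ee_pos: [531.9, -38.9, 190.7]
ee_rot: [-180.0, -0.1, -10.8]
force: [-0.1, 1.0, 0.6]
gripper_width: 0.8
gripper_force: 0.0
[531.9 -38.9 190.7]
hi 65 [518.6 -76.3 104.7] [22.6 23.8 11.4]
hi 59 [607.4 -43.3 105.8] [22.4 23.5 10.1]
hi 85 [685.5  -7.7 101.4] [27.4 33.5 13.8]
```

View pics/f.png

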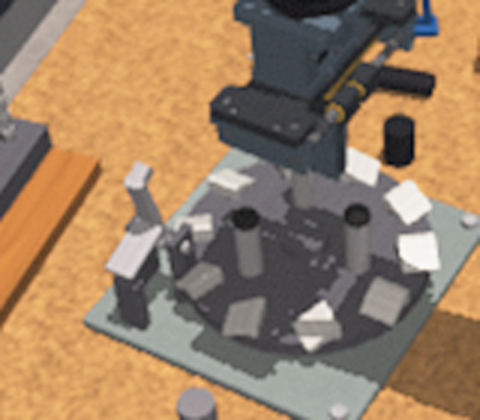

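The pawl stays up on its own, arm at (145,200), and the fingers are beside post_near. Next I lower them and push.

```bash
python3 -m pendant '{"translation":[[0,0,30],[0,0,30],[0,0,30],[0,0,26],[0,0,0],[0,4,0],[0,4,0],[0,4,0]],"roll":[0,0,0,0,0,0,0,0],"hand":[255,255,255,255,255,255,255,255]}'
python3 -m pendant '{"translation":[[0,3,0],[0,3,0],[0,3,0],[0,3,0],[0,3,0],[0,3,0],[0,3,0],[0,3,0]],"roll":[0,0,0,0,0,0,0,0],"hand":[255,255,255,255,255,255,255,255]}'
cat > posts.py <<'E'
from h import *
from scipy.cluster.hierarchy import fcluster,linkage
np.set_printoptions(precision=1,suppress=True)
s=env.state(); print(s["ee_pos"],s["force"])
for cam,off in (("side",[3.5,-.5,0]),("top",[-2,0,0])):
    p=env.grab_frame(cam); c=cloud(p,p["z_map"]>0)+off
    m=(np.hypot(c[:,0]-572.6,c[:,1]+86.3)<75)&(c[:,2]>98)&(c[:,2]<112); hi=c[m]
    if len(hi)<2: continue
    k=fcluster(linkage(hi[:,:2]),8,'distance')
    for i in range(1,k.max()+1):
        q=hi[k==i]; d=q.mean(0)[:2]-[572.6,-86.3]
        if len(q)>15: a=np.radians(np.degrees(np.arctan2(d[1],d[0]))+9.6); print(cam,len(q),q.mean(0),"r",np.hypot(*d),"wheel",round((a-np.pi/3+.5)%(2*np.pi/3)-.5,3))
E
python3 posts.py
```

```text
time_s: 8.57
ee_pos: [530.5, -51.4, 75.8]
ee_rot: [-180.0, -0.3, -10.8]
force: [0.2, -0.4, -0.2]
gripper_width: 0.4
gripper_force: 0.0
time_s: 9.23
ee_pos: [524.6, -73.4, 74.7]
ee_rot: [-179.9, -0.1, -10.9]
force: [0.1, 7.1, 3.9]
gripper_width: 0.2
gripper_force: 3.0
[524.6 -73.4  74.7] [0.1 7.1 3.9]
side 41 [ 608.4 -128.4  104.8] r 55.23184483744921 wheel 0.349
side 56 [593.1 -33.  104.5] r 57.09535994577844 wheel 0.323
side 35 [511.8 -65.9 104.6] r 64.1761817917387 wheel -0.156
```

```bash
python3 -m pendant '{"translation":[[0,2.5,0],[0,2.5,0],[0,2.5,0],[0,2.5,0],[0,1,0],[0,0,0],[0,0,0],[0,0,0]],"roll":[0,0,0,0,0,0,0,0],"hand":[255,255,255,255,255,255,255,255]}'
python3 posts.py
```

```text
time_s: 10.0
ee_pos: [524.4, -85.0, 74.4]
ee_rot: [-179.9, -0.3, -10.8]
force: [3.3, 3.4, 0.3]
gripper_width: 0.7
gripper_force: 2.2
[524.4 -85.   74.4] [3.3 3.4 0.3]
side 51 [ 616.1 -121.7  105.2] r 56.096650111019635 wheel 0.531
side 64 [581.3 -31.7 104.7] r 55.31285222798093 wheel 0.533
side 29 [512.3 -76.3 105.3] r 61.09234951051657 wheel 0.004
```

```bash
python3 -m pendant '{"translation":[[0,1,0],[0,1,0],[0,0,0],[0,0,0],[0,-5,0],[0,-5,0],[0,-5,0],[0,0,0]],"roll":[0,0,0,0,0,0,0,0],"hand":[255,255,255,255,255,255,255,255]}'
python3 -m pendant '{"translation":[[0,0,-30],[0,0,-30],[0,0,-30],[-25,-25,-30],[-25,-25,-10],[-25,-25,0],[-25,-25,0],[0,0,0]],"roll":[0,0,0,0,0,0,0,0],"hand":[255,255,255,255,255,255,255,255]}'
python3 posts.py
```

```text
time_s: 10.77
ee_pos: [524.2, -71.7, 73.3]
ee_rot: [180.0, 0.1, -10.7]
force: [-0.4, 0.2, -0.2]
gripper_width: 0.7
gripper_force: 0.0
time_s: 11.43
ee_pos: [443.0, 44.9, 200.6]
ee_rot: [-179.9, 0.2, -10.6]
force: [-1.1, -0.0, 0.4]
gripper_width: 0.3
gripper_force: 0.0
[443.   44.9 200.6] [-1.1 -0.   0.4]
side 66 [579.5 -31.3 105. ] r 55.46348050263349 wheel 0.566
side 53 [ 616.5 -118.7  105. ] r 54.52950753933217 wheel 0.579
top 48 [ 616.4 -119.5  105.1] r 54.93563601480069 wheel 0.567
top 46 [ 522.4 -107.8  105.4] r 54.654473460917124 wheel 0.573
top 51 [579.4 -31.8 105.9] r 54.89139280564751 wheel 0.567
```

```bash
python3 - <<'E'
from h import *
np.set_printoptions(precision=1,suppress=True)
for cam,off in (("side",[3.5,-.5,0]),("top",[-2,0,0])):
    p=env.grab_frame(cam); c=cloud(p,p["z_map"]>0)+off
    d=c[:,:2]-[572.6,-86.3]; a=np.radians(-9.6); S=np.c_[d@[np.cos(a),np.sin(a)],d@[-np.sin(a),np.cos(a)],c[:,2]]
    S=S[(abs(S[:,0]-98)<25)&(S[:,1]>20)&(S[:,1]<160)]
    for lo in range(80,180,10):
        q=S[(S[:,2]>lo)&(S[:,2]<=lo+10)]
        if len(q): print(cam,lo,len(q),q.min(0),q.max(0))
E
```

```text
side 80 82 [73.1 61.8 80.1] [114.2 139.5  90. ]
side 90 148 [73.3 68.  90. ] [121.3 138.6  99.9]
side 100 57 [ 84.   80.7 100. ] [111.5 111.9 109. ]
side 110 17 [ 90.2  83.5 110. ] [107.1  93.  120. ]
side 120 14 [ 91.6  84.1 120.2] [109.4  94.7 129.2]
side 130 21 [ 88.6  86.5 130.1] [109.7  98.3 139.8]
side 140 16 [ 90.   89.8 140.7] [105.9  98.9 149.7]
side 150 34 [ 89.3  77.8 150.2] [108.9 103.1 159.9]
side 160 38 [ 90.7  81.3 160. ] [106.7 104.1 168.2]
top 80 66 [73.  64.9 80.2] [122.5 139.5  89.9]
top 90 110 [73.7 67.  90. ] [121.9 138.8  99.9]
top 100 25 [ 84.8  79.9 100.1] [104.6 113.4 109.7]
top 110 7 [ 89.2  82.5 110.1] [101.6  91.6 120. ]
top 120 6 [ 89.2  83.3 120.9] [ 98.6  94.8 128.9]
top 130 7 [ 89.9  86.5 130.4] [ 94.3  94.8 140. ]
top 140 2 [ 90.   95.1 146.9] [ 90.8  97.9 147.7]
top 150 20 [ 89.9  79.5 150.2] [108.3 102.5 160. ]
top 160 32 [ 89.3  81.5 160.3] [105.  103.5 169.5]
top 170 1 [103.9  83.  171.2] [103.9  83.  171.2]
```

```bash
python3 -m pendant '{"translation":[[35.3,-4,0],[35.3,-4,0],[35.3,-4,0],[35.3,-4,0],[35.3,-4,0],[35.3,-4,0],[35.3,-4,0],[0,0,0]],"roll":[0,0,0,0,0,0,0,0],"hand":[255,255,255,255,255,255,255,255]}'
python3 -m pendant '{"translation":[[0,0,0],[0,0,20],[0,0,20],[0,0,15],[0,0,0],[0,0,0],[0,4,0],[0,4,0]],"roll":[0,0,0,0,0,0,0,0],"hand":[255,255,255,255,255,255,255,255]}'
```

```text
time_s: 12.3
ee_pos: [701.2, 20.2, 197.1]
ee_rot: [180.0, -0.1, -10.9]
force: [-0.6, -0.3, -0.4]
gripper_width: 0.5
gripper_force: 0.0
time_s: 12.97
ee_pos: [694.0, 14.6, 147.3]
ee_rot: [-180.0, -0.2, -10.8]
force: [-0.4, 0.0, -0.2]
gripper_width: 0.4
gripper_force: 0.0
```

```bash
python3 -m pendant '{"translation":[[-2,4,0],[-2,4,0],[0,4,0],[0,4,0],[0,4,0],[0,4,0],[0,4,0],[0,4,0]],"roll":[0,0,0,0,0,0,0,0],"hand":[255,255,255,255,255,255,255,255]}'
python3 -m pendant '{"translation":[[0,4,0],[0,4,0],[0,4,0],[0,4,0],[0,4,0],[0,4,0],[0,4,0],[0,4,0]],"roll":[0,0,0,0,0,0,0,0],"hand":[255,255,255,255,255,255,255,255]}'
python3 - <<'E'
from h import *
p=env.grab_frame("side")
cv2.imwrite("pics/g.png",cv2.resize(p["frame"][100:240,200:360],(480,420),interpolation=cv2.INTER_CUBIC)[:,:,::-1])
E
```

```text
time_s: 13.63
ee_pos: [683.5, -16.2, 145.4]
ee_rot: [180.0, 0.0, -10.8]
force: [-0.4, 0.6, 0.4]
gripper_width: 0.4
gripper_force: 0.1
time_s: 14.3
ee_pos: [677.5, -47.6, 145.5]
ee_rot: [180.0, -0.0, -10.8]
force: [-0.1, -0.3, 0.2]
gripper_width: 0.0
gripper_force: 0.0
```

View pics/g.png

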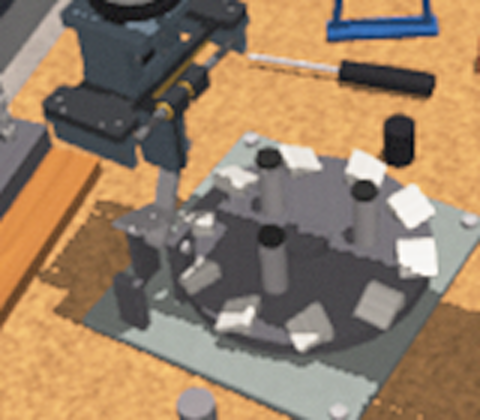

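The arm appears near upright at (168,190) with the tab still at (150,220). I can't tell whether it's balancing or falling, so I'll push a little further and measure.

```bash
python3 -m pendant '{"translation":[[0,2,0],[0,2,0],[0,2,0],[0,2,0],[0,2,0],[0,0,0],[0,0,0],[0,0,0]],"roll":[0,0,0,0,0,0,0,0],"hand":[255,255,255,255,255,255,255,255]}'
cat > pawl.py <<'E'
from h import *
np.set_printoptions(precision=1,suppress=True)
for cam,off in (("side",[3.5,-.5,0]),("top",[-2,0,0])):
    p=env.grab_frame(cam); c=cloud(p,p["z_map"]>0)+off
    d=c[:,:2]-[572.6,-86.3]; a=np.radians(-9.6); S=np.c_[d@[np.cos(a),np.sin(a)],d@[-np.sin(a),np.cos(a)],c[:,2]]
    S=S[(abs(S[:,0]-98)<15)&(S[:,1]>-20)&(S[:,1]<160)]
    for lo in range(40,140,10):
        q=S[(S[:,2]>lo)&(S[:,2]<=lo+10)]
        if len(q): print(cam,lo,len(q),q.min(0),q.max(0))
E
python3 pawl.py
```

```text
time_s: 15.02
ee_pos: [675.7, -56.9, 145.5]
ee_rot: [180.0, -0.0, -10.8]
force: [0.1, -0.5, 0.0]
gripper_width: 0.4
gripper_force: 0.0
side 40 84 [ 83. -20.  40.] [112.1 136.   49.6]
side 50 54 [83.3 -7.3 50.1] [111.1 135.7  59.8]
side 60 115 [85.6 -8.1 60.1] [112.2 136.4  70. ]
side 70 75 [83.4 24.4 70.1] [111.1 133.5  79.8]
side 80 69 [84.7 46.5 80. ] [111.3  87.7  89.9]
side 90 24 [85.6 46.2 90.4] [111.9  52.1  99.9]
side 100 30 [ 86.1  43.6 100.2] [112.2  53.1 109.8]
side 110 31 [ 84.   42.1 110.4] [112.5  50.3 119.7]
side 120 29 [ 85.6  40.2 120.1] [112.   48.3 128.6]
top 40 2 [ 87.2 132.3  45.9] [ 87.7 135.4  46.3]
top 50 3 [ 85.8 128.6  55.3] [ 87.9 135.1  59.2]
top 60 9 [ 86.6 129.3  62. ] [108.1 136.5  69.6]
top 70 10 [ 86.8 128.8  70.2] [109.9 135.5  74.2]
```

The tab is back upright (y ≈ 45, top ≈ 126), so the pawl dropped. I'm lifting away and checking that it's fully home.

```bash
python3 -m pendant '{"translation":[[0,0,-30],[0,0,-30],[0,0,-30],[-40,0,0],[-40,0,0],[-40,0,0],[-40,0,0],[-40,0,0]],"roll":[0,0,0,0,0,0,0,0],"hand":[255,255,255,255,255,255,255,255]}'
python3 -m pendant '{"translation":[[-40,0,0],[-40,0,0],[0,0,0],[0,0,0],[0,0,0],[0,0,0],[0,0,0],[0,0,0]],"roll":[0,0,0,0,0,0,0,0],"hand":[255,255,255,255,255,255,255,255]}'
python3 posts.py; python3 - <<'E'
from h import *
np.set_printoptions(precision=1,suppress=True)
ims=[]
for cam,(u0,v0,w,h) in {"top":(275,115,130,125),"side":(220,135,150,125)}.items():
    p=env.grab_frame(cam); ims.append(cv2.resize(p["frame"][v0:v0+h,u0:u0+w],(390,375),interpolation=cv2.INTER_CUBIC))
    c=cloud(p,p["z_map"]>0); q=c[(abs(c[:,0]-675)<20)&(abs(c[:,1]+58)<25)&(c[:,2]>112)]; print(cam,len(q),q.min(0),q.max(0),q.mean(0))
cv2.imwrite("pics/i.png",np.hstack(ims)[:,:,::-1])
E
```

```text
time_s: 15.78
ee_pos: [477.3, -19.2, 235.4]
ee_rot: [-180.0, -0.0, -10.8]
force: [-0.1, 0.7, 0.4]
gripper_width: 0.7
gripper_force: 0.0
time_s: 16.45
ee_pos: [401.6, -4.7, 235.3]
ee_rot: [180.0, 0.0, -10.8]
force: [0.2, 0.5, 0.3]
gripper_width: 0.8
gripper_force: 0.0
[401.6  -4.7 235.3] [0.2 0.5 0.3]
side 61 [ 522.4 -107.3  104.5] r 54.367807559157875 wheel 0.564
side 66 [579.5 -31.5 104.8] r 55.26642691348673 wheel 0.567
side 53 [ 616.4 -118.2  105.3] r 54.22501428539818 wheel 0.586
top 49 [ 616.5 -119.3  105.6] r 54.87774109741867 wheel 0.571
top 48 [ 522.1 -107.9  105.9] r 54.963750313474364 wheel 0.571
top 49 [579.6 -31.7 106.2] r 55.00145940581201 wheel 0.563
top 23 [666.  -62.1 115.1] [690.4 -53.3 129.7] [678.5 -57.9 123.5]
side 55 [659.3 -63.8 112.2] [688.6 -50.7 129. ] [673.1 -57.1 120.4]
```

View pics/i.png

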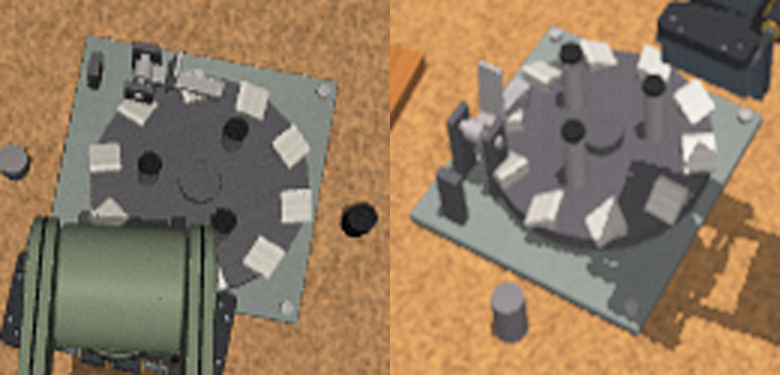

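Both views show the pawl lying as it did at the start: the tab is within 1 mm of its first position, the wheel is at about 0.57, and the slugs haven't moved. Handing in.

```bash
python3 -c "
from workcell import env
print(env.job_done())"
```

```text
the job is handed in; nothing more can be done
None
```

The job is handed in: the pawl was thrown over and stayed up, the wheel was pushed back one notch to about 0.57 rad, and the pawl was tipped back, its tab within 1 mm of its starting home position, in about 17 s.

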